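# Unsnap the crucible carousel and hold it level over the spill tray

### The job

Pull the crucible carousel by its orange handle straight up off the autosampler's snap-in hub, bring it over the middle of the white spill tray, and finish there still holding it in the air, steady and level, with the underside of its disc about 18 cm above the bench. The three crucibles must stay in their cups the whole time, and the other things on the bench are to be left where they are.

Things in the scene. Friction and masses are not known exactly. Their poses are not given: they have to be found in the camera images.
- carousel_grip (a point): Centre of the crucible carousel's orange handle block: 40 mm along its x, 16 mm along its y (the width to grip), 40 mm high (20 mm above and below this point). It stands on a 12 mm steel post on the carousel's axis. z points up when the carousel is level. The underside of the disc lies 80 mm below this point. Cups and crucibles end 17 mm below the block's lower edge. Whole carousel 0.2 to 0.35 kg.
- disc_mid (a point): Centre of the flat underside of the carousel's aluminium disc, 144 mm across, 8 mm thick; z is the carousel's axis. A steel stem reaches 28 mm below it into the hub. Six blue cups stand on the disc in a ring of 50 mm radius about the axis.
- crucible0_mid (a point): Centre of one of the three loose white porcelain crucibles (24 mm wide, 35 mm high with lid, about 25 g), standing in a blue cup of the carousel; the cup's wall is 14 mm high and leaves it about 2 mm of play. Its centre rides about 55 mm below the centre of the orange handle.
- crucible1_mid (a point): Centre of one of the three loose white porcelain crucibles (24 mm wide, 35 mm high with lid, about 25 g), standing in a blue cup of the carousel; the cup's wall is 14 mm high and leaves it about 2 mm of play. Its centre rides about 55 mm below the centre of the orange handle.
- crucible2_mid (a point): Centre of one of the three loose white porcelain crucibles (24 mm wide, 35 mm high with lid, about 25 g), standing in a blue cup of the carousel; the cup's wall is 14 mm high and leaves it about 2 mm of play. Its centre rides about 55 mm below the centre of the orange handle.
- hub_top (a point): Centre of the top face of the autosampler's steel hub collar (56 mm across, 28 mm bore), 75 mm above the bench on a fixed grey base 180 x 180 x 45 mm. The carousel's disc rests on it. Four sprung balls in the collar catch the stem's neck: a straight upward pull of 9 to 16 N besides the weight frees it within 20 mm of rise; after 30 mm the stem is out.
- tray_mid (a point): Centre of the inner floor of the white spill tray, fixed on the bench: 220 x 220 mm, walls 30 mm high and 5 mm thick; the floor is 5 mm above the bench.
- wash_bottle_mid (a point): Centre of a white wash bottle with red cap, 60 mm across, 150 mm high; bystander.
- reagent_jar_mid (a point): Centre of an amber glass jar with black lid, 70 mm across, 90 mm high; bystander.
- beaker_mid (a point): Centre of a glass beaker, 66 mm across, 85 mm high; bystander.
- weight_mid (a point): Centre of a brass calibration weight, 28 mm across, 35 mm high; bystander.
- spatula_mid (a point): Point near the middle of a laboratory spatula about 180 mm long lying on the bench; bystander.
- brush_mid (a point): Point near the middle of a small brush about 170 mm long lying on the bench; bystander.

How it is judged:
On the way:
1. The carousel is pulled up off the hub, held in the fingers, its stem clear of the collar and near the hub's axis, not tipped (z of carousel_grip in the frame of hub_top above 0.112 m and horizontal distance between carousel_grip and hub_top below 0.06 m and angle between carousel_grip's own z axis and vertical below 0.26 rad and contact force between carousel and the fingers above 1 N), for 0.05 s.
At the end, for the whole second after the job is handed in: The fingers hold the carousel in the air and nothing else carries it: the disc's underside 140 to 220 mm above the bench, the carousel's axis within 40 mm of the tray's centre, level within 7 degrees, at rest (under 30 mm/s and 0.25 rad/s), all three crucibles still down in their cups (contact force between carousel and the fingers above 1 N and height (world z) of carousel_grip between 0.22 and 0.3 m and horizontal distance between carousel_grip and tray_mid below 0.04 m and angle between carousel_grip's own z axis and vertical below 0.12 rad and linear speed of carousel below 0.03 m/s and angular speed of carousel below 0.25 rad/s and contact force between carousel and tray below 0.1 N and contact force between carousel and sampler below 0.1 N and z of crucible0_mid in the frame of carousel_grip between -0.065 and -0.043 m and distance between each of crucible0_mid, crucible1_mid, crucible2_mid and carousel_grip below 0.085 m and z of crucible1_mid in the frame of carousel_grip between -0.065 and -0.043 m and z of crucible2_mid in the frame of carousel_grip between -0.065 and -0.043 m); the arm keeps its last pose, push and grip.
It fails at once if a crucible leaves its cup or rises more than 10 mm in it (not (z of crucible0_mid in the frame of carousel_grip between -0.065 and -0.043 m and distance between crucible0_mid and carousel_grip below 0.085 m) or not (z of crucible1_mid in the frame of carousel_grip between -0.065 and -0.043 m and distance between crucible1_mid and carousel_grip below 0.085 m) or not (z of crucible2_mid in the frame of carousel_grip between -0.065 and -0.043 m and distance between crucible2_mid and carousel_grip below 0.085 m)).
It fails at once if the carousel is tipped more than 25 degrees (angle between carousel_grip's own z axis and vertical above 0.44 rad).
It fails at once if another thing on the bench is moved more than 30 mm (distance of any of wash_bottle_mid, reagent_jar_mid, beaker_mid, weight_mid, spatula_mid, brush_mid from where it was at the start of the episode above 0.03 m).
It also fails if it takes over 42 s, if anything falls off the work surface, if the arm or the gripper's body presses on something with over 40 N, if the wrist force passes 120 N, or if a joint passes its speed limit or range.

### The arm

A 6-joint arm with a two-finger parallel gripper is mounted at the origin on the work surface. World frame = base frame: x ahead of the robot, y to its left, z up, the work surface at z = 0. Lengths are in m, angles in rad, forces in N, time in s.
With the tool pointing down it reaches from about 0.425 to 0.95 m from the base axis. Payload 3.5 kg.
Tool frame: the origin (TCP) lies on the centre line of the jaws, within the pads' length; the fingertips stand 19 mm ahead of it and the grasp point (between the pads) is the TCP; z points along the fingers, y is the line along which they close (so a half turn about z gives the same grasp; the last joint's range is limited). The gripper opens to 85 mm and grips with 20 to 120 N. Pads are 22 mm wide; open, the fingers measure 114 mm over their backs; the gripper's body (76 mm by 85 mm) begins 54 mm behind the grasp point. The pads swing forward as they close: fully open they stand 13 mm farther back than shut.
Start: joints at [-1.304, 0.286, 1.577, -0, 1.279, -0.15], TCP at [0.273, -0.617, 0.25] pointing down, gripper open.
Joint ranges: [-2.77, 2.77], [-0.9, 2.22], [0.21, 2.48], [-1.53, 4.67], [0.24, 2.81], [-2.84, 2.84]. Speed limits (rad/s): [2.79, 2.79, 3.14, 3.14, 3.14, 3.14].

### API

Orientations are given as a unit quaternion [x, y, z, w].
In Python, from plant import status, cams, ctrl gives the robot as it stands.
- The arm moves only by the shell command python3 -m inch 'ROWS' [FORCE]. ROWS is JSON, a list of rows, each a list of 3 entries, a list of its own where there are three numbers: the opening, from -1 (shut) to 1 (fully open), then the shift along the tool's x, y, z in cm, then the turn about the tool's z in rad. In form: [[jaw, [dx, dy, dz], twist], ...]. A call has 1 to 20 rows; each row is the pose to reach, as a shift and turn from the pose commanded when the call began, along the tool's axes at that moment; what a row does not reach only later rows make up. A row lasts 1/10 s, in which the tool goes at most 50 mm and 8.59 degrees, less where a joint would pass 70% of its speed; a pose out of reach is approached as far as the arm can. A call with a gripper value outside its range is refused whole. The fingers move at their own pace and stop on an object; FORCE is the grip in N (left out, the last holds). Time passes only in rows, so rows that repeat a pose let the fingers close. It gives the time, the measured TCP pose, the force and the opening at its end, in the units of the state.
- status.get_state(): the state, without advancing time (a new reading comes with each control period).
- cams.read_camera(name): name is "scene" or "top" or "wrist"; returns the picture (384x512x3 uint8, blue, green, red); there is no depth.
- cams.calibration(name): a dict with "camera_matrix" (3x3 intrinsics, pixels), "cam_to_world" (4x4, takes a point from camera to world coordinates); the wrist camera has in their place "mount" (4x4, takes a point from camera to tool coordinates, whose origin is the TCP and whose axes are the flange's). Camera axes: x right, y down, z forward; pixel columns grow to the right and rows downward; lengths in m; the calibration is good to about 2 mm. A picture is of the moment at which its call begins: read the wrist's pose just before it. calibration takes no time and is no camera call.
- ctrl.sign_off(): hands the job in, once; it reports no verdict.
The state is a dict: "time": time; "qpos": joint angles; "dq": joint speeds; "joint_efforts": joint torques, N m; "eef_pos": TCP position; "tcp_rot": TCP orientation; "contact_force": force on the tool from outside, world axes, zero at the start; "wrist_torque": the same for the moment, N m; "opening": opening from 0.0 (shut) to 1.0 (fully open).
Only numpy, scipy, OpenCV 4.12 (cv2) and the standard library are available. Lean on these libraries where they do the work, as an engineer would, in place of code of your own. Each camera call takes 0.05 s, during which the arm holds its last target. There are 200 camera calls.

## Working session

There is one attempt and no reset: what is moved stays moved. The work goes in short steps, Python scripts to look and compute and a shell command to move; the robot and the scene stay as the last step left them, time stands still between calls to the robot, and variables do not carry over. Pictures are saved under pics/ and viewed, on a budget of 10 in all, crops included, one or two more only if the job needs it, and the job is handed in when it is done.

```bash
mkdir -p pics; python3 - <<'E'
from plant import status,cams
import cv2,numpy as np
print(status.get_state())
a=cams.read_camera("scene");b=cams.read_camera("top")
cv2.imwrite("pics/scene0.png",a);cv2.imwrite("pics/top0.png",b)
for n in("scene","top"):print(cams.calibration(n))
E
```

```text
{'time': 0.0, 'qpos': array([-1.30400187e+00,  2.87204316e-01,  1.57814145e+00,  2.89721675e-05,
        1.27859091e+00, -1.50040068e-01]), 'dq': array([ 0.00019239, -0.00068274, -0.00040122,  0.00022314,  0.00039071,
       -0.00130425]), 'joint_efforts': array([-2.44926659e-04, -4.05986559e+01, -2.92622727e+01, -1.85387412e-04,
        5.93953970e-03, -6.25125381e-06]), 'eef_pos': array([ 0.27313558, -0.6166193 ,  0.2489406 ]), 'tcp_rot': array([ 9.78359822e-01,  2.06907430e-01, -5.45362962e-05, -1.17082270e-03]), 'contact_force': array([0.01397082, 0.5020846 , 1.24087268]), 'wrist_torque': array([-0.01844635, -0.0247744 , -0.01817565]), 'opening': 0.998180596759721}
{'camera_matrix': array([[360.6447272 ,   0.        , 255.74234599],
       [  0.        , 360.6447272 , 188.67684042],
       [  0.        ,   0.        ,   1.        ]]), 'cam_to_world': array([[-0.74090421,  0.56549876, -0.36231493,  0.9450988 ],
       [ 0.67140761,  0.61038911, -0.42028199,  0.46037459],
       [-0.01651586, -0.5546497 , -0.83192003,  1.01131714],
       [ 0.        ,  0.        ,  0.        ,  1.        ]])}
{'camera_matrix': array([[444.04093636,   0.        , 255.41359115],
       [  0.        , 444.04093636, 199.99267783],
       [  0.        ,   0.        ,   1.        ]]), 'cam_to_world': array([[ 1.93815948e-02, -9.83573565e-01,  1.79464191e-01,
         3.29317925e-01],
       [-9.99811571e-01, -1.92614346e-02,  2.41220777e-03,
        -1.38512366e-03],
       [ 1.08415398e-03, -1.79477127e-01, -9.83761549e-01,
         1.49030446e+00],
       [ 0.00000000e+00,  0.00000000e+00,  0.00000000e+00,
         1.00000000e+00]])}
```

View pics/top0.png

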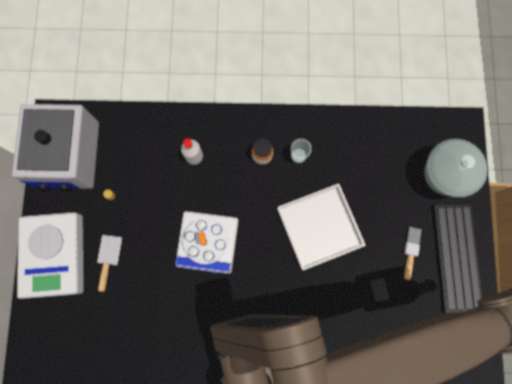

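View pics/scene0.png

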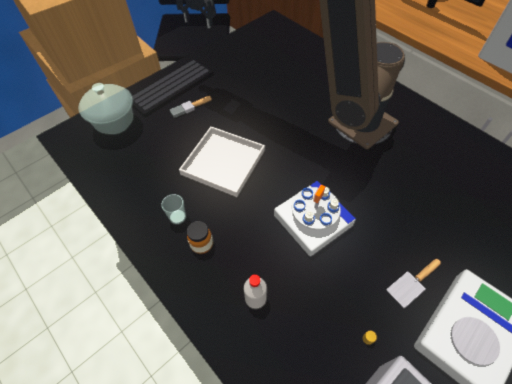

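The top view shows the carousel handle at about (202,239) and the tray at about (321,227). The scene view shows the handle at about (320,194). Next I segment and triangulate.

```bash
cat > h.py <<'E'
import numpy as np,cv2
from plant import cams
def ray(n,u,v,z):
    c=cams.calibration(n);K=c["camera_matrix"];T=c["cam_to_world"]
    d=T[:3,:3]@np.linalg.solve(K,[u,v,1]);o=T[:3,3]
    return o+d*(z-o[2])/d[2]
def proj(n,p):
    c=cams.calibration(n);T=np.linalg.inv(c["cam_to_world"]);q=c["camera_matrix"]@(T[:3,:3]@np.array(p)+T[:3,3]);return q[:2]/q[2]
E
python3 - <<'E'
from h import *
im={n:cv2.imread(f"pics/{n}0.png") for n in("scene","top")}
roi={"top":(170,205,70,70),"scene":(280,170,80,60)}
for n in im:
    x,y,w,h=roi[n];hsv=cv2.cvtColor(im[n],cv2.COLOR_BGR2HSV)
    m=cv2.inRange(hsv,(3,130,120),(22,255,255));k=np.zeros_like(m);k[y:y+h,x:x+w]=m[y:y+h,x:x+w]
    p=np.argwhere(k)[:,::-1];c=p.mean(0);print(n,len(p),c,cv2.minAreaRect(p.astype(np.float32)),[ray(n,*c,z).round(4) for z in(.155,.175)])
# disc / base checks, tray
t=im["top"];g=cv2.inRange(t,(130,130,130),(255,255,255))
for nm,(x,y,w,h),z in(("tray",(270,178,100,98),.03),("base",(170,205,75,72),.045)):
    k=np.zeros_like(g);k[y:y+h,x:x+w]=g[y:y+h,x:x+w]
    cs=max(cv2.findContours(k,0,2)[0],key=cv2.contourArea);r=cv2.minAreaRect(cs);b=cv2.boxPoints(r)
    P=np.array([ray("top",*q,z)for q in b]);print(nm,r,P.round(3).tolist(),P.mean(0),np.linalg.norm(P-np.roll(P,1,0),axis=1))
a=cv2.resize(t[195:285,165:255],None,fx=6,fy=6,interpolation=2);b=cv2.resize(im["scene"][165:255,270:360],(540,540),interpolation=2)
cv2.imwrite("pics/c1.png",np.hstack([cv2.resize(a,(400,400)),cv2.resize(b,(400,400))]))
E
```

```text
scene 107 [319.07476636 193.03738318] ((319.10003662109375, 193.3000030517578), (6.7082037925720215, 18.335756301879883), 26.56505012512207) [array([0.451 , 0.1602, 0.155 ]), array([0.4625, 0.1672, 0.175 ])]
top 62 [201.91935484 237.93548387] ((201.88238525390625, 238.02944946289062), (12.126781463623047, 5.093247413635254), 75.96376037597656) [array([0.4537, 0.1606, 0.155 ]), array([0.4518, 0.1582, 0.175 ])]
tray ((320.96551513671875, 225.91378784179688), (68.52156829833984, 68.33587646484375), 68.19859313964844) [[0.574, -0.069, 0.03], [0.665, -0.281, 0.03], [0.452, -0.362, 0.03], [0.366, -0.154, 0.03]] [ 0.51439735 -0.21633329  0.03      ] [0.22461307 0.23139679 0.22711816 0.2254464 ]
base ((206.77999877929688, 240.53997802734375), (56.00286102294922, 54.0229606628418), 8.130102157592773) [[0.38, 0.257, 0.045], [0.555, 0.24, 0.045], [0.533, 0.057, 0.045], [0.359, 0.077, 0.045]] [0.45674724 0.15782486 0.045     ] [0.18075226 0.17565436 0.18471473 0.17504236]
```

View pics/c1.png

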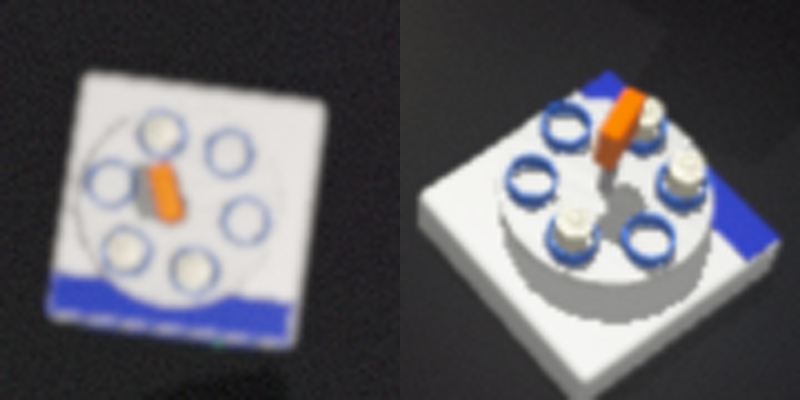

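Both views give the handle at (0.453, 0.160) with yaw about 14°, and the tray centre at (0.514, -0.216). I'm moving over the tray to hover above the handle.

```bash
python3 -m inch '[[1,[38,-27,-3],0],[1,[38,-27,-3],0],[1,[38,-27,-3],0],[1,[38,-27,-3],0],[1,[38,-27,-3],0],[1,[38,-27,-3],0],[1,[38,-27,-3],0],[1,[38,-27,-3],0],[1,[38,-27,-3],0.1],[1,[38,-27,-3],0.17],[1,[47.9,-63.7,-3],0.17],[1,[47.9,-63.7,-3],0.17],[1,[47.9,-63.7,-3],0.17],[1,[47.9,-63.7,-3],0.17],[1,[47.9,-63.7,-3],0.17],[1,[47.9,-63.7,-3],0.17],[1,[47.9,-63.7,-3],0.17],[1,[47.9,-63.7,-3],0.17],[1,[47.9,-63.7,-3],0.17],[1,[47.9,-63.7,-3],0.17]]' 90
python3 -m inch '[[1,[0,0,0],0],[1,[0,0,0],0],[1,[0,0,0],0]]'
python3 - <<'E'
from plant import status,cams
import cv2
s=status.get_state();print(s)
im={n:cams.read_camera(n) for n in("wrist","top")}
for n in im:cv2.imwrite(f"pics/{n}1.png",im[n])
print(cams.calibration("wrist"))
E
```

```text
time: 2.1
eef_pos: [0.453, 0.1595, 0.2799]
tcp_rot: [0.992, 0.124, -0.0, 0.0]
contact_force: [0.6, 0.1, -0.4]
opening: 1.002
time: 2.4
eef_pos: [0.4537, 0.1582, 0.2802]
tcp_rot: [0.993, 0.122, -0.0, 0.0]
contact_force: [-0.5, 0.6, 0.1]
opening: 1.001
{'time': 2.4, 'qpos': array([ 1.23962721e-01, -1.78312709e-01,  2.00662887e+00, -1.00303977e-04,
        1.31342476e+00,  1.44988846e+00]), 'dq': array([ 0.00330074, -0.00168203,  0.00058116,  0.0017746 ,  0.00031342,
       -0.00073353]), 'joint_efforts': array([ 8.82117357e-02, -2.25275749e+01, -2.95978296e+01,  2.68782314e-03,
        1.67368173e-03, -1.01377285e-03]), 'eef_pos': array([0.45368854, 0.15818806, 0.28024926]), 'tcp_rot': array([ 9.92512594e-01,  1.22142302e-01, -7.40591562e-05,  4.86123305e-05]), 'contact_force': array([-0.47235431,  0.58971498,  0.05396637]), 'wrist_torque': array([-0.02604618, -0.012745  ,  0.01627841]), 'opening': 1.001012212514266}
{'camera_matrix': array([[313.46841199,   0.        , 252.49281562],
       [  0.        , 313.46841199, 197.37596093],
       [  0.        ,   0.        ,   1.        ]]), 'mount': array([[ 1.72808127e-04, -9.57403799e-01, -2.88752379e-01,
         7.42003280e-02],
       [ 9.99999173e-01, -2.02628297e-04,  1.27031018e-03,
        -1.86817538e-03],
       [-1.27470919e-03, -2.88752359e-01,  9.57402972e-01,
        -1.23207689e-01],
       [ 0.00000000e+00,  0.00000000e+00,  0.00000000e+00,
         1.00000000e+00]])}
```

View pics/wrist1.png

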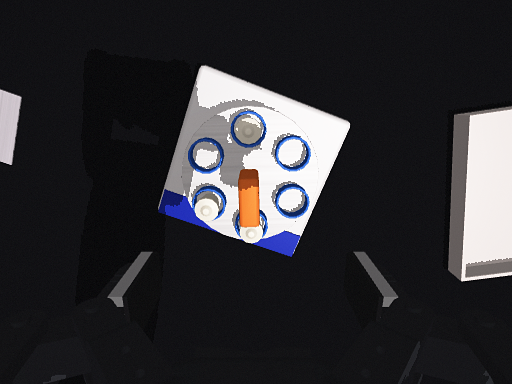

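The wrist view shows the handle upright at about (249,200), so the yaw fits. The jaws straddle it, and the crucibles sit at (248,130), (206,208) and (251,232). Now I refine the offsets.

```bash
python3 - <<'E'
from h import *
from scipy.spatial.transform import Rotation as R
im=cv2.imread("pics/wrist1.png");c=cams.calibration("wrist");K=c["camera_matrix"];M=c["mount"]
Rt=R.from_quat([.9925126,.1221423,-7.4e-5,4.9e-5]).as_matrix();t=np.array([.45369,.15819,.28025])
def w(u,v,z):
    o=Rt@M[:3,3]+t;d=Rt@M[:3,:3]@np.linalg.solve(K,[u,v,1]);return o+d*(z-o[2])/d[2]
hsv=cv2.cvtColor(im,cv2.COLOR_BGR2HSV)
m=cv2.inRange(hsv,(3,150,60),(22,255,255));m[:150]=0;m[250:]=0;m[:,:225]=0;m[:,275:]=0
V=hsv[...,2]
for r in range(166,236,4):
    x=np.flatnonzero(m[r]);
    if len(x):print(r,x[0],x[-1],V[r,x].mean().round(),end=" | ")
print()
for r in range(182,228,10):
    x=np.flatnonzero(m[r]);u=x.mean();print(r,(Rt.T@(w(u,r,.175)-t))[:2].round(4),w(u,r,.175).round(4),'width',(np.ptp(x)+1)/K[0,0])
for n in("top",):
  pass
g=cv2.inRange(hsv,(100,60,30),(130,255,255));
E
```

```text
170 241 256 121.0 | 174 240 257 124.0 | 178 239 257 128.0 | 182 238 258 157.0 | 186 238 258 170.0 | 190 239 258 240.0 | 194 239 258 245.0 | 198 239 258 245.0 | 202 239 258 244.0 | 206 239 258 243.0 | 210 239 258 243.0 | 214 239 258 241.0 | 218 240 259 245.0 | 222 240 259 242.0 | 226 242 256 240.0 | 
182 [ 0.0173 -0.0049] [0.4693 0.1672 0.175 ] width 0.06699239603248232
192 [ 0.0096 -0.0046] [0.4618 0.1649 0.175 ] width 0.06380228193569744
202 [ 0.0016 -0.0046] [0.4541 0.163  0.175 ] width 0.06380228193569744
212 [-0.0065 -0.0043] [0.4463 0.1607 0.175 ] width 0.06699239603248232
222 [-0.0148 -0.0039] [0.4384 0.1584 0.175 ] width 0.06380228193569744
```

```bash
python3 -m inch '[[1,[-0.1,-0.35,0],-0.02],[1,[-0.1,-0.35,2],-0.02],[1,[-0.1,-0.35,4],-0.02],[1,[-0.1,-0.35,6],-0.02],[1,[-0.1,-0.35,8],-0.02],[1,[-0.1,-0.35,9.5],-0.02],[1,[-0.1,-0.35,11],-0.02],[1,[-0.1,-0.35,12],-0.02],[1,[-0.1,-0.35,12.5],-0.02],[1,[-0.1,-0.35,12.5],-0.02],[1,[-0.1,-0.35,12.5],-0.02],[1,[-0.1,-0.35,12.5],-0.02]]' 30
python3 -m inch '[[0,[0,0,0],0],[0,[0,0,0],0],[0,[0,0,0],0],[-0.4,[0,0,0],0],[-0.4,[0,0,0],0],[-0.4,[0,0,0],0]]' 30
python3 - <<'E'
from plant import status,cams
import cv2
s=status.get_state();print(s['time'],s['eef_pos'],s['opening'],s['contact_force'],s['wrist_torque'])
cv2.imwrite("pics/wrist2.png",cams.read_camera("wrist"))
E
```

```text
time: 3.7
eef_pos: [0.4522, 0.1625, 0.1563]
tcp_rot: [0.991, 0.133, 0.001, -0.0]
contact_force: [0.1, 0.9, 1.0]
opening: 0.999
time: 4.3
eef_pos: [0.4516, 0.1623, 0.1553]
tcp_rot: [0.991, 0.133, -0.0, -0.0]
contact_force: [-0.6, -0.8, -1.0]
opening: 0.303
4.3 [0.45155093 0.1623475  0.15529849] 0.30258036809483835 [-0.58711072 -0.80850861 -0.95959844] [ 0.01991805 -0.04849854  0.02262465]
```

View pics/wrist2.png

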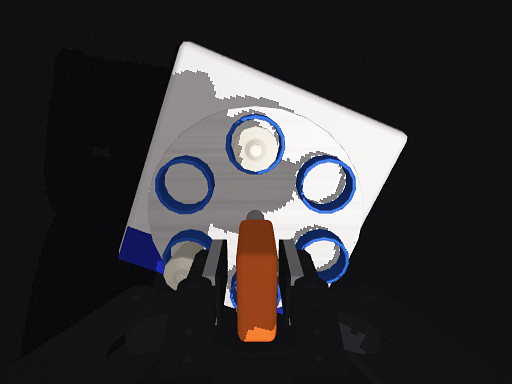

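The handle sits between the pads and is centred: its lower front edge is predicted at row 219 and seen at 220. Now I grip firmly, then pull gently.

```bash
python3 -m inch '[[-0.8,[0,0,0],0],[-1,[0,0,0],0],[-1,[0,0,0],0],[-1,[0,0,0],0],[-1,[0,0,0],0],[-1,[0,0,0],0]]' 90
python3 -m inch '[[-1,[0,0,-0.1],0],[-1,[0,0,-0.2],0],[-1,[0,0,-0.3],0],[-1,[0,0,-0.4],0],[-1,[0,0,-0.5],0]]'
```

```text
time: 4.95
eef_pos: [0.4516, 0.1622, 0.1553]
tcp_rot: [0.991, 0.133, -0.0, 0.0]
contact_force: [1.0, -2.6, -0.5]
opening: 0.177
time: 5.45
eef_pos: [0.451, 0.1622, 0.1594]
tcp_rot: [0.991, 0.133, -0.001, 0.0]
contact_force: [1.9, -1.6, -10.3]
opening: 0.178
```

```bash
python3 -m inch '[[-1,[0,0,-0.1],0],[-1,[0,0,-0.2],0],[-1,[0,0,-0.3],0],[-1,[0,0,-0.4],0],[-1,[0,0,-0.5],0],[-1,[0,0,-0.6],0],[-1,[0,0,-0.7],0],[-1,[0,0,-0.8],0],[-1,[0,0,-0.9],0],[-1,[0,0,-1],0]]'
python3 -m inch '[[-1,[0,0,-0.1],0],[-1,[0,0,-0.2],0],[-1,[0,0,-0.3],0],[-1,[0,0,-0.4],0],[-1,[0,0,-0.5],0],[-1,[0,0,-0.6],0],[-1,[0,0,-0.7],0],[-1,[0,0,-0.8],0],[-1,[0,0,-0.9],0],[-1,[0,0,-1],0]]'
python3 - <<'E'
from plant import cams
import cv2
cv2.imwrite("pics/scene3.png",cv2.resize(cams.read_camera("scene")[100:270,220:420],None,fx=3,fy=3))
E
```

```text
time: 6.45
eef_pos: [0.452, 0.1624, 0.1713]
tcp_rot: [0.991, 0.133, 0.0, -0.0]
contact_force: [-1.5, -0.4, -6.0]
opening: 0.175
time: 7.45
eef_pos: [0.4516, 0.1624, 0.1804]
tcp_rot: [0.991, 0.133, 0.0, -0.0]
contact_force: [-0.2, 0.6, -3.8]
opening: 0.172
```

View pics/scene3.png

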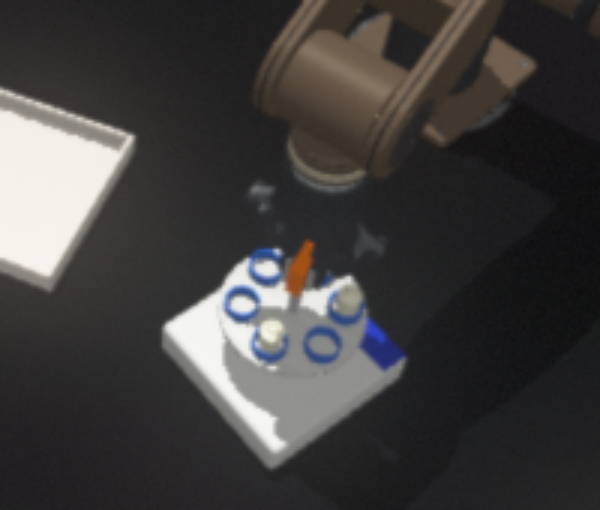

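The carousel is free: the load is now 3.8 N, its weight, and both visible crucibles, at (270,335) and (348,298) in the crop, are in their cups. I'm lifting it higher, then checking level.

```bash
python3 -m inch '[[-1,[0,0,-0.3],0],[-1,[0,0,-0.8],0],[-1,[0,0,-1.4],0],[-1,[0,0,-2],0],[-1,[0,0,-2.6],0],[-1,[0,0,-3.2],0],[-1,[0,0,-3.8],0],[-1,[0,0,-4.4],0],[-1,[0,0,-5],0],[-1,[0,0,-5.6],0],[-1,[0,0,-6.2],0],[-1,[0,0,-6.8],0],[-1,[0,0,-7.4],0],[-1,[0,0,-7.8],0],[-1,[0,0,-8],0],[-1,[0,0,-8],0],[-1,[0,0,-8],0]]'
python3 - <<'E'
from plant import cams,status
import cv2
s=status.get_state();print(s['eef_pos'],s['tcp_rot'],s['contact_force'],s['wrist_torque'],s['opening'],s['qpos'])
cv2.imwrite("pics/w4.png",cams.read_camera("wrist"));cv2.imwrite("pics/s4.png",cams.read_camera("scene"))
a=cv2.imread("pics/w4.png");b=cv2.imread("pics/s4.png")[130:250,260:380]
import numpy as np
cv2.imwrite("pics/c4.png",np.hstack([cv2.resize(a,(440,330)),cv2.resize(b,(330,330))]))
E
```

```text
time: 9.2
eef_pos: [0.4514, 0.1623, 0.2601]
tcp_rot: [0.991, 0.133, -0.0, -0.0]
contact_force: [-0.6, -0.6, -4.2]
opening: 0.175
[0.45141344 0.16233145 0.2600542 ] [ 9.91115410e-01  1.33004382e-01 -2.77522392e-04 -2.85088554e-05] [-0.5889027  -0.55838033 -4.19956231] [-0.04201931 -0.01040195  0.0273349 ] 0.1752210772856715 [ 1.33263498e-01 -1.64133734e-01  2.03146863e+00  5.95307695e-05
  1.27481281e+00  1.43724307e+00]
```

View pics/c4.png

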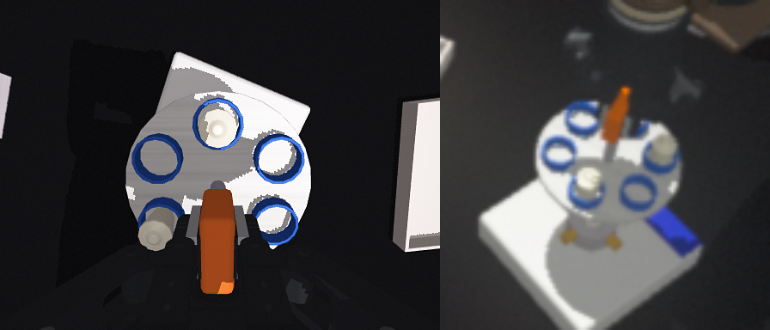

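The pixels match the pre-lift view, so it's level with no slip, and all three crucibles are seated. Now a gentle transfer to the tray, after cross-checking its centre in the scene view.

```bash
python3 - <<'E'
from h import *
im=cv2.imread("pics/scene0.png");g=cv2.inRange(im,(120,120,120),(255,255,255));k=np.zeros_like(g);k[120:200,170:272]=g[120:200,170:272]
c=max(cv2.findContours(k,0,2)[0],key=cv2.contourArea);b=cv2.boxPoints(cv2.minAreaRect(c));print([ray("scene",*q,.03).round(3) for q in b],np.mean([ray("scene",*q,.02) for q in b],0))
E
python3 -m inch '[[-1,[0,0.2,0],0],[-1,[-0.1,0.6,0],0],[-1,[-0.1,1.2,0],0],[-1,[-0.2,2,0],0],[-1,[-0.3,3,0],0],[-1,[-0.4,4.2,0],0],[-1,[-0.6,5.4,0],0],[-1,[-0.7,6.6,0],0],[-1,[-0.8,7.8,0],0],[-1,[-0.9,9,0],0],[-1,[-1.1,10.2,0],0],[-1,[-1.2,11.4,0],0],[-1,[-1.3,12.6,0],0],[-1,[-1.4,13.8,0],0],[-1,[-1.6,15,0],0],[-1,[-1.7,16.2,0],0],[-1,[-1.8,17.2,0],0],[-1,[-1.9,18,0],0],[-1,[-1.9,18.5,0],0],[-1,[-2,18.8,0],0]]'
python3 -m inch '[[-1,[0,0.3,0],0],[-1,[-0.1,0.8,0],0],[-1,[-0.1,1.4,0],0],[-1,[-0.2,2.2,0],0],[-1,[-0.3,3.2,0],0],[-1,[-0.4,4.4,0],0],[-1,[-0.6,5.6,0],0],[-1,[-0.7,6.8,0],0],[-1,[-0.8,8,0],0],[-1,[-0.9,9.2,0],0],[-1,[-1.1,10.4,0],0],[-1,[-1.2,11.6,0],0],[-1,[-1.3,12.8,0],0],[-1,[-1.4,14,0],0],[-1,[-1.6,15.2,0],0],[-1,[-1.7,16.4,0],0],[-1,[-1.8,17.5,0],0],[-1,[-1.9,18.4,0],0],[-1,[-1.9,19,0],0],[-1,[-1.9,19.3,0],0]]'
python3 -m inch '[[-1,[0,0,0],0],[-1,[0,0,0],0],[-1,[0,0,0],0],[-1,[0,0,0],0],[-1,[0,0,0],0],[-1,[0,0,0],0],[-1,[0,0,0],0],[-1,[0,0,0],0]]'
python3 - <<'E'
from plant import cams,status
import cv2,numpy as np
s=status.get_state();print(s['dq'])
a,t,b=[cams.read_camera(n) for n in("wrist","top","scene")]
cv2.imwrite("pics/t5.png",t);cv2.imwrite("pics/s5.png",b);cv2.imwrite("pics/w5.png",a)
cv2.imwrite("pics/c5.png",np.hstack([cv2.resize(a,(440,330)),cv2.resize(b[70:220,150:300],(330,330))]))
E
```

```text
[array([ 0.667, -0.266,  0.03 ]), array([ 0.459, -0.417,  0.03 ]), array([ 0.369, -0.152,  0.03 ]), array([ 0.575, -0.035,  0.03 ])] [ 0.51316895 -0.2245377   0.02      ]
time: 11.3
eef_pos: [0.482, -0.0247, 0.2603]
tcp_rot: [0.991, 0.133, -0.0, -0.0]
contact_force: [0.2, -0.2, -4.9]
opening: 0.174
time: 13.3
eef_pos: [0.5145, -0.216, 0.2603]
tcp_rot: [0.991, 0.133, -0.0, -0.0]
contact_force: [-0.2, -0.4, -2.6]
opening: 0.174
time: 14.1
eef_pos: [0.5144, -0.2154, 0.2603]
tcp_rot: [0.991, 0.133, -0.0, -0.0]
contact_force: [0.1, -1.0, -3.8]
opening: 0.174
[-5.83705326e-04  4.19142618e-04 -1.44995972e-05 -2.53483506e-03
 -9.21406170e-04 -1.15423474e-02]
```

View pics/c5.png

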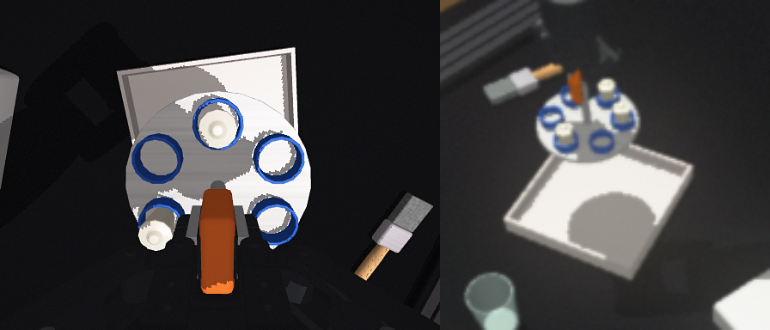

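The carousel is over the tray, level and unshifted in the grip, with all three crucibles visible in their cups. The robot is at rest, so I'm handing in.

```bash
python3 -c "
from plant import ctrl,status
print(ctrl.sign_off());s=status.get_state();print(s['time'],s['eef_pos'],s['contact_force'])"
```

```text
the job is handed in; nothing more can be done
None
the job is handed in; nothing more can be done
```

I gripped the carousel's orange handle at its centre with 90 N and pulled it straight up off the hub in 1 mm steps. I then carried it over the spill tray, and it was still held there, at rest, when I handed in at about 14 s of the 42 s.

**Release:** the upward pull reached at least 10 N, then dropped to about 4 N, which is the carousel's weight.

**Final position:** the gripper's grasp point was at (0.514, -0.215, 0.260), which puts the disc's underside about 18 cm above the bench. The tool was vertical.

**Level and grip:** the wrist pictures match before and after the lift and the carry, so I saw no slip or tilt.

**Crucibles:** all three were in their cups in the last pictures.

**Disagreement:** the top and scene cameras put the tray's centre about 8 mm apart, at y = -0.216 and -0.225. I used the top camera's value; the difference is well inside the 40 mm allowed.

**Not checked:** I didn't measure whether the other things on the bench had moved. The arm passed well above them and touched nothing else that I could tell. The state could not be read after hand-in.

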